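Fill the rivet feeder and present the clutch disc to the riveter

ROBOT

A 6-joint arm with a two-finger parallel gripper is mounted at the origin on the work surface. World frame = base frame: x ahead of the robot, y to its left, z up, the work surface at z = 0. Lengths are in m, angles in degrees, forces in N, time in s.
With the tool pointing down it reaches from about 0.35 to 0.875 m from the base axis. Payload 4.2 kg.
Tool frame: the origin (TCP) lies on the centre line of the jaws, within the pads' length; the fingertips stand r.tip_extent ahead of it and the grasp point (between the pads) lies 11 mm behind it (r.tip_extent is the distance from the TCP to the fingertips, in m); z points along the fingers, y is the line along which they close (so a half turn about z gives the same grasp; the last joint's range is limited). The gripper opens to 87 mm and grips with 3 to 60 N. Pads are 19 mm wide; open, the fingers measure 117 mm over their backs; the gripper's body (75 mm by 190 mm) begins 51 mm behind the grasp point.
Start: joints at [-56.688, 22.042, 0.453, 0, -68.411, -14.817], TCP at [0.198, -0.593, 0.231] pointing down, gripper open.
Joint ranges: [-179.83, 179.83], [-69.29, 118.12], [-61.27, 80.66], [-181.25, 117.63], [-171.15, -9.14], [-177.46, 177.46]. Speed limits (degrees/s): [159.86, 159.86, 180, 180, 180, 180].

INTERFACE

Orientations are given as a 3x3 rotation matrix whose columns are the frame's x, y, z axes.
In Python, from station import r gives the robot as it stands.
- The arm moves only by the shell command python3 -m jog 'ROWS'. ROWS is text: rows parted by semicolons, each of 5 numbers parted by spaces: the opening, from 0 (shut) to 1 (fully open), then the shift along the world's x, y, z in mm, then the turn about the world's z in degrees. In form: hand dx dy dz roll; .... A call has 1 to 5 rows; each row shifts and turns the commanded pose from where the row before left it; what a row does not reach is not made up. A row lasts 1/8 s, in which the tool goes at most 62.5 mm and 10.7 degrees, less where a joint would pass 70% of its speed; a pose out of reach is approached as far as the arm can. A call is refused whole if a number of a shift passes 62.5 or a number of a turn 10.7, either way. A call with a gripper value outside its range is refused whole. The fingers move at their own pace and stop on an object; the grip force is fixed at half the most. Time passes only in rows, so rows that do not move let the fingers close. It gives the time, the measured TCP pose, the force, the opening and the grip force at its end, in the units of the state.
- r.sense(): the state, without advancing time (a new reading comes with each control period).
- r.capture(name): name is "scene" or "top" or "wrist"; returns a dict with "pixels" (384x512x3 uint8, red, green, blue), "fovy" (degrees; the focal length in pixels is half the picture's height over the tangent of half this angle, whatever the lens; pixels are square), "cx", "cy" (the principal point, pixels), "origin" and "orientation" of the camera in the world; the wrist camera has in their place "T_tool_cam" (4x4, takes a point from camera to tool coordinates, whose origin is the TCP and whose axes are the flange's). Camera axes: x right, y down, z forward; pixel columns grow to the right and rows downward; lengths in m; the calibration is good to about 2 mm. The wrist camera is an equidistant fisheye: a pixel r from the principal point sees the ray r / f radians off the axis. A picture is of the moment at which its call begins: read the wrist's pose just before it. There is no depth.
- r.finish_job(): hands the job in; it is judged then, once.
The state is a dict: "time_s": time; "joints": joint angles; "joint_velocities": joint speeds; "effort": joint torques, N m; "tcp_pos": TCP position; "ee_rot": TCP orientation; "wrist_force": force on the tool from outside, world axes, zero at the start; "moment": the same for the moment, N m; "gripper_width": opening from 0.0 (shut) to 1.0 (fully open); "gripper_force": force on a finger pad.
Only numpy, scipy, OpenCV 4.12 (cv2) and the standard library are available. Lean on these libraries where they do the work, as an engineer would, in place of code of your own. Each camera call takes 0.05 s, during which the arm holds its last target. There are 200 camera calls.

TASK

Tip all five rivets out of the blue tray into the feed hopper and set the empty tray back down upright on the bench. Then take the clutch disc by its hub, carry it over the things on the bench and bring the copper-coloured pad in between the jaws of the green riveter, so that the pad's empty rivet hole is lined up over the lower anvil with a gap of about 8 mm, and finish holding it there, level and still, ready for the stroke: do not let go of it and do not let it touch the riveter. Leave the bearing, the tin and the spanner where they are.

Things in the scene. Friction and masses are not known exactly. Their poses are not given: they have to be found in the camera images.
- tray: loose blue sheet-metal tray, 154 mm long (x), 100 mm wide (y), 0.35 kg, walls 32 mm high, floor 3 mm thick. Origin: centre of its underside, z up. An upright gripping plate stands at its back (+x). The front (-x) has no wall, only a lip that ramps up at about 18 degrees: tip that end down by 65 degrees or more to empty it
- tray_grip (a point): where to pinch the tray's gripping plate from above, fingers closing along the tray's x: tray frame x = 74.5 mm, y = 0, z = 62 mm. The plate is 9 mm thick (x), 50 mm wide (y), its top 80 mm above the tray's underside; fingertips 40 mm or more above the underside stay clear of the rivets and walls
- tray_lip (a point): middle of the upper edge of the tray's front lip, in the tray's frame at x = -79 mm, z = 14 mm
- hopper: fixed aluminium feed hopper on a grey vibrating base. Origin: on the bench under its centre, z up. Square flared mouth, 150 mm inside at the rim 110 mm above the bench (160 mm outside), 120 mm inside at 80 mm; floor about 60 mm above the bench. A closed delivery chute, 65 mm high and 50 mm wide, sticks out to 125 mm from the centre on its +y side
- hopper_mouth (a point): centre of the hopper's mouth, at rim height (110 mm above the bench)
- rivet1: one of five identical loose brass-coloured flat-head rivets, 26 mm long overall, shank 10 mm thick, head 16 mm across and 4 mm thick, 18 g, lying in the tray at the start. Origin: under its middle as it lies at the start (it turns with the rivet)
- rivet2: one of five identical loose brass-coloured flat-head rivets, 26 mm long overall, shank 10 mm thick, head 16 mm across and 4 mm thick, 18 g, lying in the tray at the start. Origin: under its middle as it lies at the start (it turns with the rivet)
- rivet3: one of five identical loose brass-coloured flat-head rivets, 26 mm long overall, shank 10 mm thick, head 16 mm across and 4 mm thick, 18 g, lying in the tray at the start. Origin: under its middle as it lies at the start (it turns with the rivet)
- rivet4: one of five identical loose brass-coloured flat-head rivets, 26 mm long overall, shank 10 mm thick, head 16 mm across and 4 mm thick, 18 g, lying in the tray at the start. Origin: under its middle as it lies at the start (it turns with the rivet)
- rivet5: one of five identical loose brass-coloured flat-head rivets, 26 mm long overall, shank 10 mm thick, head 16 mm across and 4 mm thick, 18 g, lying in the tray at the start. Origin: under its middle as it lies at the start (it turns with the rivet)
- disc: loose flat-lying four-paddle clutch disc, 216 mm across, 0.7 kg. Origin: centre of its underside, z up. Four pads, 44 mm (radial) by 42 mm, 10 mm thick, centred 86 mm from the axis: the copper one with the empty hole along the disc's +x, three dark ones with brass rivet heads along +y, -x, -y. Damper plate 108 mm across in the middle, its yellow springs up to 15 mm high
- disc_hole (a point): centre of the empty 11 mm rivet hole at the underside of the copper pad: disc frame x = 86 mm, y = 0, z = 0
- hub_top (a point): centre of the top of the disc's round steel hub, 36 mm in diameter, 42 mm above the disc's underside. Grip the hub from above across its diameter, in any direction, fingertips 17 mm or more above the disc's underside (clear of the damper springs)
- riveter: fixed green bench riveter with a C-shaped yoke, 273 mm high. Origin: on the bench under the anvil's axis, z up. +x points from the anvil to the yoke's back (starts at x = 110 mm), so the throat is open towards -x and to both sides. Base plate 110 mm wide, 18 mm high, x from -75 to 175 mm
- anvil_tip (a point): centre of the top of the lower anvil, 16 mm in diameter, 125 mm above the bench. It sits on a ram 28 mm in diameter (86 to 113 mm above the bench) and a cylinder 74 mm in diameter (up to 86 mm)
- upper_tip (a point): lower end of the upper jaw's tool, 205 mm above the bench straight over the anvil (80 mm above its top). The upper jaw's beam is 34 mm wide, 227 to 273 mm above the bench, from the riveter's x = -16 mm to the back
- bearing: bystander: loose clutch release bearing, 72 mm in diameter with a sleeve, 50 mm high. Origin: centre of its underside
- tin: bystander: loose tin with a red label, 62 mm in diameter, 85 mm high. Origin: centre of its underside
- spanner: bystander: loose steel spanner, 180 mm long, lying on the bench along its own x. Origin: under the middle of it

How it is judged:
By the outcome, as a careful person would: the job done as asked, in the order asked, and still so for the second after the job is handed in, while the arm keeps its last pose, push and grip.
It also fails if it takes over 64 s, if anything falls off the work surface, if the arm or the gripper's body presses on something with over 40 N, if the wrist force passes 120 N, or if a joint passes its speed limit or range.

## Working session

There is one attempt and no reset: what is moved stays moved. The work goes in short steps, Python scripts to look and compute and a shell command to move; the robot and the scene stay as the last step left them, time stands still between calls to the robot, and variables do not carry over. Pictures are saved under pics/ and viewed, at most 10 in all, crops included, and the job is handed in when it is done.

```bash
ls; mkdir -p pics; python3 - <<'E'
from station import r
import cv2,numpy as np
print(r.tip_extent, r.sense())
for n in("scene","top","wrist"):
    c=r.capture(n); cv2.imwrite(f"pics/{n}0.png",c["pixels"][:,:,::-1])
    print(n,{k:v for k,v in c.items() if k!="pixels"})
s=cv2.imread("pics/scene0.png");
cv2.imwrite("pics/s0.png",cv2.resize(s,(800,600)))
cv2.imwrite("pics/t0.png",cv2.resize(cv2.imread("pics/top0.png"),(800,600)))
E
```

```text
pics
0.008 {'time_s': 0.0, 'joints': array([-5.66879748e+01,  2.20925050e+01,  3.79737534e-01, -2.95525437e-02,
       -6.84102018e+01, -1.48163167e+01]), 'joint_velocities': array([-0.09448047,  0.05711404, -0.08429209, -0.0532245 ,  0.05320018,
       -0.02793086]), 'effort': array([ 5.73046927e-04, -3.90663350e+01,  1.87407804e+01,  4.21986982e+00,
        1.11073803e-02, -1.76455023e-04]), 'tcp_pos': array([ 0.19810665, -0.5921596 ,  0.22943946]), 'ee_rot': array([[-9.48407739e-01, -3.17052290e-01, -7.77873617e-04],
       [-3.17053233e-01,  9.48405513e-01,  2.05693543e-03],
       [ 8.55835362e-05,  2.19744083e-03, -9.99997582e-01]]), 'wrist_force': array([-0.22135796,  0.01739245, -0.20983143]), 'moment': array([ 0.01186802, -0.03123056, -0.0102574 ]), 'gripper_force': 0.0, 'gripper_width': 1.0041464288258986}
scene {'fovy': 50.08640822279833, 'cx': 259.7123617488072, 'cy': 197.55587944133387, 'origin': array([ 0.92636528, -0.48596792,  1.05762957]), 'orientation': array([[ 0.77368553,  0.52593845, -0.35326964],
       [ 0.63341973, -0.65423431,  0.41322742],
       [-0.01378893, -0.54347604, -0.83931142]])}
top {'fovy': 47.37973598375152, 'cx': 256.17119298488257, 'cy': 193.31797033743808, 'origin': array([ 0.40119827, -0.03499531,  1.18657387]), 'orientation': array([[ 0.03034893, -0.98790093,  0.15208777],
       [-0.99939173, -0.02737599,  0.02160397],
       [-0.01717902, -0.15265091, -0.98813085]])}
wrist {'fovy': 65.70646984690485, 'cx': 253.47488694946134, 'cy': 194.1508476233041, 'T_tool_cam': array([[-1.28553069e-03, -9.63577228e-01, -2.67427134e-01,
         7.40664354e-02],
       [ 9.99999139e-01, -1.16809234e-03, -5.98228034e-04,
         5.53219393e-04],
       [ 2.64059324e-04, -2.67427673e-01,  9.63577900e-01,
        -1.53238736e-01],
       [ 0.00000000e+00,  0.00000000e+00,  0.00000000e+00,
         1.00000000e+00]])}
```

View pics/s0.png

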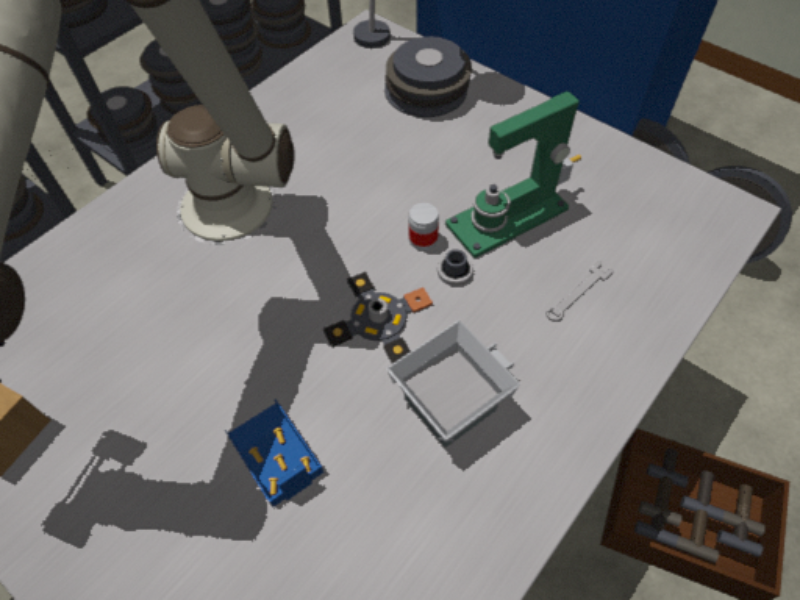

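View pics/t0.png

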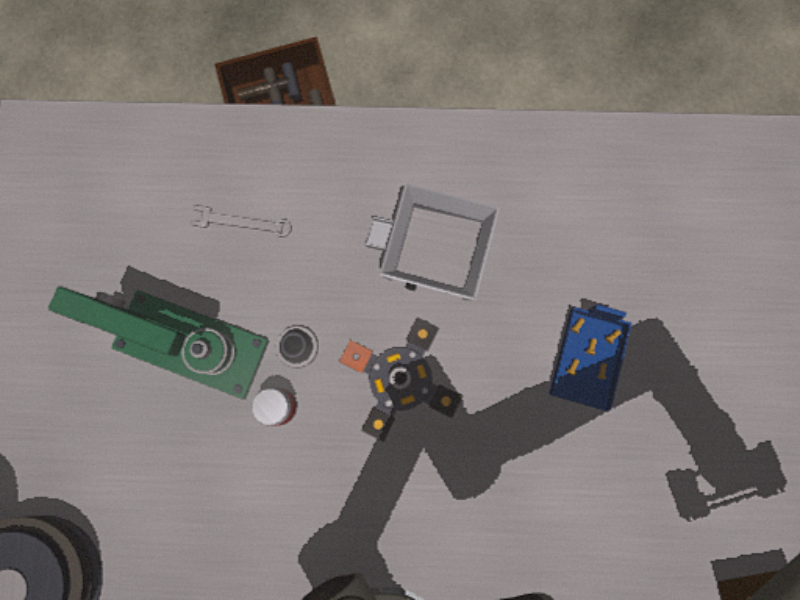

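```bash
cat > h.py <<'E'
import cv2,numpy as np
from station import r
def ray(c,u,v,pose=None):
    """pixels -> (origin, unit dirs) in world; pose=(pos,rot) for the wrist fisheye"""
    u=np.atleast_1d(u).astype(float);v=np.atleast_1d(v).astype(float)
    f=192/np.tan(np.radians(c["fovy"]/2));x=(u-c["cx"])/f;y=(v-c["cy"])/f
    if pose is None:
        d=np.stack([x,y,np.ones_like(x)],1);o,R=c["origin"],c["orientation"]
    else:
        t=np.hypot(x,y);k=np.where(t>1e-9,np.sin(t)/np.maximum(t,1e-9),1)
        d=np.stack([x*k,y*k,np.cos(t)],1);T=c["T_tool_cam"]
        o=pose[0]+pose[1]@T[:3,3];R=pose[1]@T[:3,:3]
    return o,d@R.T
def plane(c,u,v,z,pose=None):
    o,d=ray(c,u,v,pose);return (o+d*((z-o[2])/d[:,2])[:,None])[:,:2]*1000
def shot(n):
    s=r.sense();c=r.capture(n);return c,((s["tcp_pos"],s["ee_rot"]) if n=="wrist" else None)
E
python3 - <<'E'
import cv2,numpy as np
t=cv2.imread("pics/top0.png")
def crop(x,y):return cv2.resize(t[y:y+75,x:x+100],(400,300),interpolation=cv2.INTER_CUBIC)
g=np.vstack([np.hstack([crop(335,188),crop(232,112)]),np.hstack([crop(210,200),crop(85,185)])])
cv2.imwrite("pics/crops.png",g)
E
```

```text
(no output)
```

View pics/crops.png

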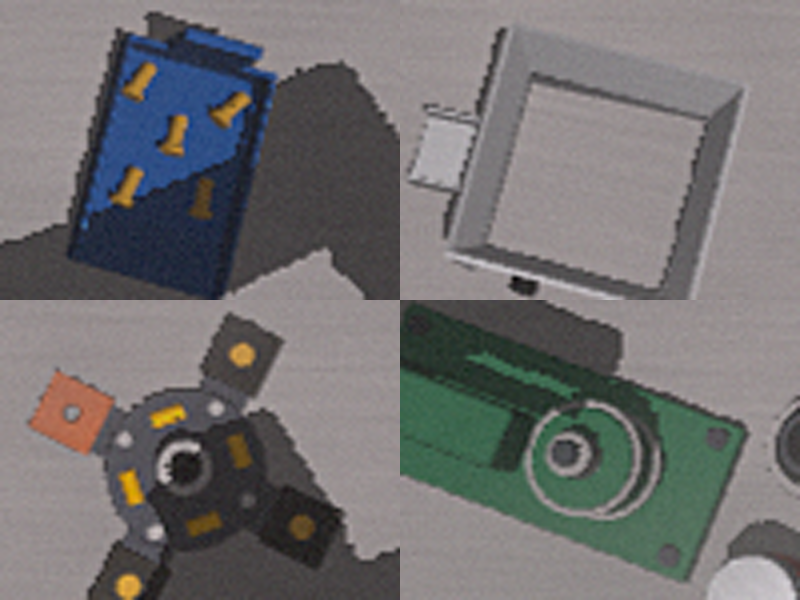

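```bash
python3 - <<'E'
from h import *
c=r.capture("top")
def P(q,x0,y0,z,ox=0,oy=0):
    q=np.array(q,float);return plane(c,(q[:,0]-ox)/4+x0-.375,(q[:,1]-oy)/4+y0-.375,z)
def show(n,p):print(n,p.round(1).tolist())
t=P([(122,33),(275,75),(222,297),(70,255)],335,188,.032);show("tray rim",t)
show("plate top",P([(190,28),(263,48),(250,66),(172,50)],335,188,.08))
e=t[1]-t[0];print("yaw tray",np.degrees(np.arctan2(e[0],-e[1])),np.degrees(np.arctan2(*(t[0]-t[3])[::-1])))
h=P([(507,27),(745,88),(445,255)],232,112,.11,400);show("hop",h);print("hop centre",(h[1]+h[2])/2)
show("hole",P([(72,413)],210,200,.01,0,300))
show("hub",P([(182,462)],210,200,.042,0,300))
show("anvil",P([(568,453)],85,185,.125,400,300))
show("cyl",P([(582,460)],85,185,.086,400,300))
show("rv base",P([(748,430),(690,580),(402,470)],85,185,.018,400,300))
# finer: masks
im=c["pixels"];hsv=cv2.cvtColor(im,cv2.COLOR_RGB2HSV)
m=cv2.inRange(hsv,(105,120,30),(125,255,255));n,l,s,ce=cv2.connectedComponentsWithStats(m);i=1+s[1:,4].argmax()
print(s[i],cv2.minAreaRect(np.argwhere(l==i)[:,::-1].astype(np.float32)))
m=cv2.inRange(hsv,(3,110,80),(14,220,255));n,l,s,ce=cv2.connectedComponentsWithStats(m);
for i in range(1,n):
    if s[i,4]>100:print(s[i],ce[i],plane(c,*ce[i],.01))
E
```

```text
tray rim [[580.1, -299.3], [554.8, -399.7], [408.7, -362.5], [432.8, -264.5]]
plate top [[577.0, -331.4], [565.5, -377.3], [553.7, -368.9], [562.6, -319.8]]
yaw tray -14.125602108126808 -13.304610143897076
hop [[760.9, -11.2], [724.4, -163.3], [611.5, 23.2]]
hop centre [667.93562978 -70.03124114]
hole [[486.1, 64.7]]
hub [[454.0, -11.0]]
anvil [[482.8, 302.3]]
cyl [[481.7, 305.5]]
rv base [[510.0, 215.9], [409.1, 248.5], [476.4, 447.5]]
[ 355  197   49   61 1095] ((377.84881591796875, 226.51840209960938), (37.36000061035156, 53.39999771118164), 16.260204315185547)
[218 218  20  20 228] [227.46929825 227.83333333] [[486.20106445  65.10250901]]
```

```bash
python3 -m jog '1 52 35 0 -6.5; 1 52 35 0 -6.5; 1 53 35 0 -6.5; 1 53 35 0 -6.5; 1 53 35 0 -6.4'; python3 -m jog '1 53 35 0 0; 1 52 33 0 0; 1 0 0 0 0;1 0 0 0 0'; python3 - <<'E'
from h import *
c,p=shot("wrist");print(p)
cv2.imwrite("pics/w1.png",cv2.resize(c["pixels"][:,:,::-1],(768,576),interpolation=cv2.INTER_CUBIC))
E
```

```text
time_s: 0.82
tcp_pos: [0.4599, -0.4182, 0.2305]
ee_rot: [[-0.97, 0.244, -0.0], [0.244, 0.97, 0.0], [0.0, 0.0, -1.0]]
wrist_force: [-0.0, 0.3, -0.4]
gripper_width: 1.001
gripper_force: 0.0
time_s: 1.32
tcp_pos: [0.5624, -0.3518, 0.23]
ee_rot: [[-0.971, 0.24, -0.001], [0.24, 0.971, 0.0], [0.001, 0.0, -1.0]]
wrist_force: [-0.1, -0.5, -0.7]
gripper_width: 1.0
gripper_force: 0.0
(array([ 0.56244699, -0.35181743,  0.23000063]), array([[-9.70837178e-01,  2.39736879e-01, -1.18427838e-03],
       [ 2.39736582e-01,  9.70837896e-01,  3.89209773e-04],
       [ 1.24305027e-03,  9.39444672e-05, -9.99999223e-01]]))
```

View pics/w1.png

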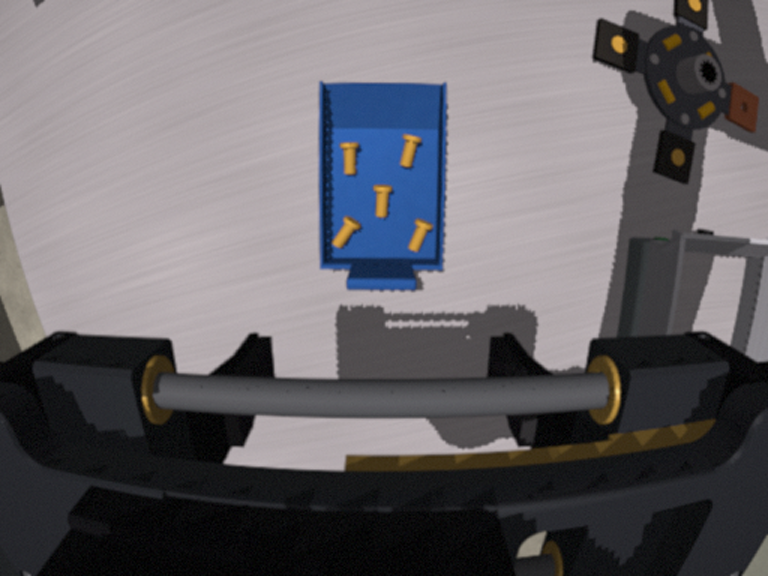

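```bash
python3 - <<'E'
from h import *
c=r.capture("wrist");s=r.sense();p=(s["tcp_pos"],s["ee_rot"])
q=np.array([(348,283),(415,283),(381.5,283.5),(321,267),(442,268),(320,83),(446,83)])/1.5-.2
for z,i in((.08,[0,1,2]),(.032,[3,4,5,6])):print(plane(c,q[i,0],q[i,1],z,p).round(1).tolist())
E
```

```text
[[559.8, -376.1], [571.2, -330.3], [565.8, -353.3]]
[[552.5, -400.5], [577.2, -305.3], [409.0, -363.4], [432.7, -268.0]]
```

```bash
python3 -m jog '1 3.5 -1 -50 -0.6; 1 0 0 -50 0; 1 0 0 -45 0; 1 0 0 -25 0; 1 0 0 -10 0'; python3 -m jog '1 0 0 0 0; 0 0 0 0 0;0 0 0 0 0;0 0 0 0 0;0 0 0 0 0'; python3 -m jog '0 0 0 0 0;0 0 0 0 0;0 0 0 0 0;0 0 0 6 0;0 0 0 6 0'; python3 - <<'E'
from h import *
print(r.sense()["moment"])
c,p=shot("wrist")
cv2.imwrite("pics/w2.png",cv2.resize(c["pixels"][:,:,::-1],(768,576),interpolation=cv2.INTER_CUBIC))
E
```

```text
time_s: 2.05
tcp_pos: [0.5642, -0.3539, 0.0491]
ee_rot: [[-0.968, 0.252, -0.003], [0.252, 0.968, 0.001], [0.003, 0.0, -1.0]]
wrist_force: [-0.2, -0.2, 0.1]
gripper_width: 1.0
gripper_force: 0.0
time_s: 2.68
tcp_pos: [0.5663, -0.3531, 0.0509]
ee_rot: [[-0.968, 0.25, 0.001], [0.25, 0.968, -0.0], [-0.001, -0.0, -1.0]]
wrist_force: [-0.4, 0.4, -0.8]
gripper_width: 0.633
gripper_force: 0.0
time_s: 3.3
tcp_pos: [0.5655, -0.3529, 0.0619]
ee_rot: [[-0.968, 0.251, -0.002], [0.251, 0.968, 0.001], [0.002, 0.0, -1.0]]
wrist_force: [0.3, 0.2, -3.8]
gripper_width: 0.571
gripper_force: 30.0
[-0.14589834 -0.12649946  0.02787505]
```

View pics/w2.png

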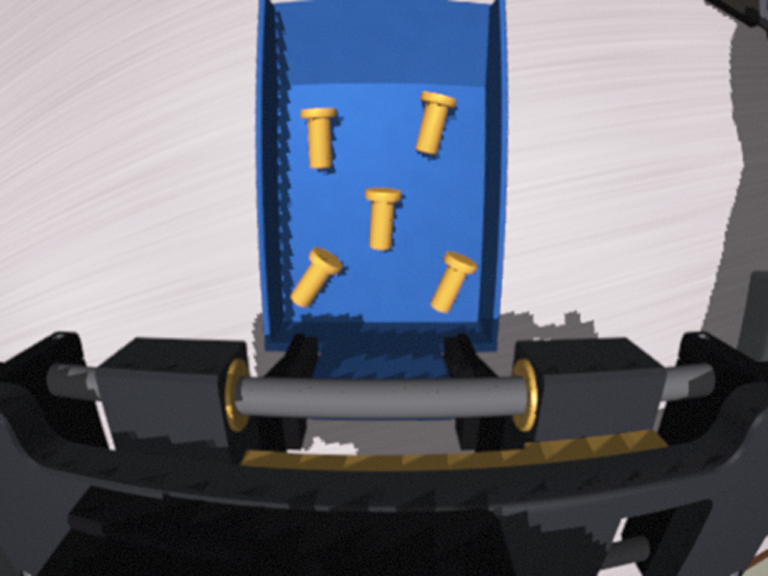

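```bash
python3 -m jog '0 0 0 5 0;0 0 0 5 0;0 0 0 5 0;0 0 0 0 0;0 0 0 0 0'; python3 - <<'E'
from h import *
s=r.sense();print(s["moment"],s["wrist_force"])
c,p=shot("wrist")
im=cv2.imread("pics/w2.png");b=cv2.resize(c["pixels"][:,:,::-1],(768,576),interpolation=cv2.INTER_CUBIC)
cv2.imwrite("pics/w3.png",np.hstack([im[:400,230:530],b[:400,230:530]]))
E
```

```text
time_s: 3.98
tcp_pos: [0.566, -0.353, 0.0775]
ee_rot: [[-0.968, 0.251, -0.0], [0.251, 0.968, 0.0], [0.0, 0.0, -1.0]]
wrist_force: [0.7, -0.3, -3.6]
gripper_width: 0.567
gripper_force: 30.0
[-0.0788679  -0.15701338  0.03579814] [ 0.71892575 -0.27935297 -3.56343671]
```

View pics/w3.png

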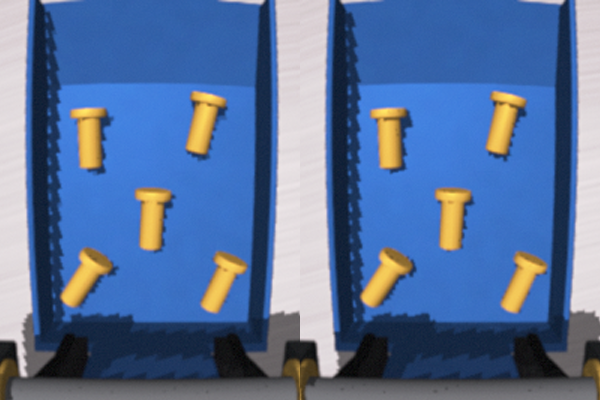

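```bash
python3 -m jog '0 0 0 10 0;0 4 3 14 -3;0 4 3 14 -6;0 4 3 6 -8;0 4 4 0 -8'; python3 -m jog '0 4 4 0 -8;0 4 4 0 -8;0 4 4 0 -8;0 4 4 0 -8;0 4 4 0 -8'; python3 -m jog '0 4 2 0 -8;0 2 2 0 -7;0 0 0 0 -5.1;0 0 0 0 -4;0 0 0 0 0'; python3 - <<'E'
from h import *
print(r.sense()["joints"],r.sense()["moment"])
c,_=shot("scene");p=c["pixels"][150:340,190:445,::-1]
cv2.imwrite("pics/s1.png",cv2.resize(p,(765,570),interpolation=cv2.INTER_CUBIC))
E
```

```text
time_s: 4.65
tcp_pos: [0.5828, -0.3404, 0.1232]
ee_rot: [[-0.769, 0.64, 0.002], [0.64, 0.769, -0.001], [-0.002, 0.001, -1.0]]
wrist_force: [-0.6, -0.0, -4.0]
gripper_width: 0.575
gripper_force: 30.0
time_s: 5.28
tcp_pos: [0.6022, -0.3201, 0.1222]
ee_rot: [[-0.178, 0.984, -0.0], [0.984, 0.178, -0.0], [-0.0, -0.0, -1.0]]
wrist_force: [0.2, -0.2, -3.2]
gripper_width: 0.572
gripper_force: 30.0
time_s: 5.9
tcp_pos: [0.6058, -0.324, 0.1217]
ee_rot: [[0.223, 0.975, 0.004], [0.975, -0.223, 0.013], [0.014, 0.001, -1.0]]
wrist_force: [0.5, -0.3, -4.0]
gripper_width: 0.568
gripper_force: 30.0
[ -15.04448939   32.82626911    2.50413074   -0.91303588  -59.65340535
 -177.36333067] [-0.3452967   0.06611789  0.01952854]
```

View pics/s1.png

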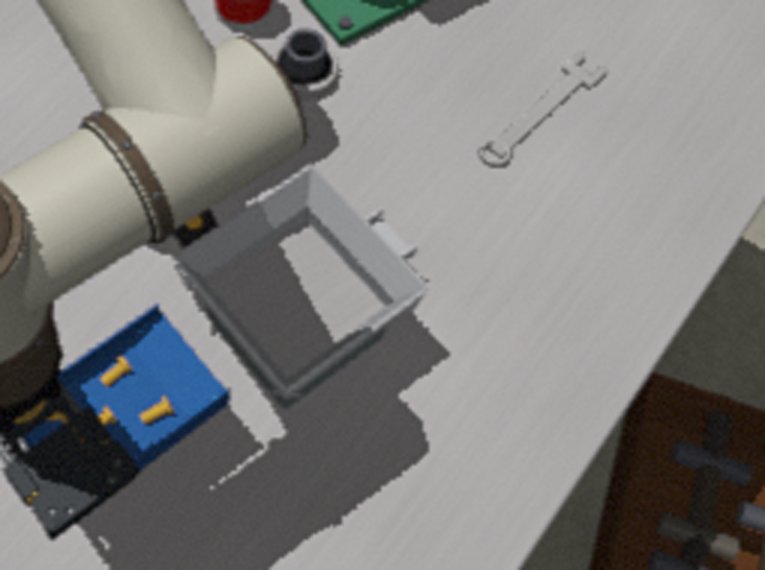

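```bash
python3 -m jog '0 0 0 0 2;0 3 0 0 2;0 3 9 0 0;0 2 9 0 0;0 1 5 0 0'; python3 -m jog '0 1 5 0 0;0 0 0 0 0'; python3 -c "
from station import r
print(r.sense()['joints'],r.sense()['moment'])"
```

```text
time_s: 6.58
tcp_pos: [0.6154, -0.2989, 0.1214]
ee_rot: [[0.152, 0.988, 0.003], [0.988, -0.152, 0.014], [0.014, 0.001, -1.0]]
wrist_force: [0.9, -0.1, -4.0]
gripper_width: 0.577
gripper_force: 30.0
time_s: 6.82
tcp_pos: [0.6162, -0.2946, 0.1215]
ee_rot: [[0.153, 0.988, 0.003], [0.988, -0.153, 0.013], [0.014, 0.001, -1.0]]
wrist_force: [0.2, -0.4, -4.0]
gripper_width: 0.566
gripper_force: 30.0
[ -12.37544586   32.49214083    1.85160759   -0.91418026  -59.36423947
 -175.94397051] [-0.33410198  0.06670118  0.02259677]
```

```bash
python3 -m jog '0 1 3 0 0;0 0.5 2 6 0;0 0.5 2 6 0;0 0 0 0 0'; python3 -m jog '0 0.5 2 6 0;0 0.5 2 6 0;0 0 0 0 0';python3 -c "
from station import r
print(r.sense()['moment'])"
```

```text
time_s: 7.32
tcp_pos: [0.6187, -0.288, 0.1344]
ee_rot: [[0.153, 0.988, 0.005], [0.988, -0.153, 0.013], [0.014, 0.003, -1.0]]
wrist_force: [-0.5, -1.4, -3.3]
gripper_width: 0.57
gripper_force: 30.0
time_s: 7.7
tcp_pos: [0.6196, -0.2837, 0.1462]
ee_rot: [[0.153, 0.988, 0.004], [0.988, -0.153, 0.013], [0.014, 0.002, -1.0]]
wrist_force: [0.2, -1.2, -3.9]
gripper_width: 0.572
gripper_force: 30.0
[-0.6781206   0.10044996 -0.05560496]
```

```bash
cat > tilt.py <<'E'
from h import *
def rivets(c):
    hsv=cv2.cvtColor(c["pixels"],cv2.COLOR_RGB2HSV);m=cv2.inRange(hsv,(12,130,60),(30,255,255));m[235:]=0
    n,l,s,ce=cv2.connectedComponentsWithStats(m)
    return sorted([ce[i].round(1).tolist() for i in range(1,n) if s[i,4]>120])
def fd(c,q):  # ray in tool frame -> origin and slope in (x fwd, z)
    o,d=ray(c,[q[0]],[q[1]],(np.zeros(3),np.eye(3)));return o,d[0]
def tilt(c,q0,q,b=57.):
    o,d=fd(c,q0);t=((b-11)/1000-o[2])/d[2];a=(o+d*t)[0]*1000
    o,d=fd(c,q);ph=np.radians(np.arange(-10,95,.25))
    x=a*np.cos(ph)-b*np.sin(ph);z=a*np.sin(ph)+b*np.cos(ph)-11
    e=(x/1000-o[0])*d[2]-(z/1000-o[2])*d[0]
    return a,np.degrees(ph[np.abs(e).argmin()])
if __name__=="__main__":
    c=r.capture("wrist");ref=rivets({"pixels":cv2.resize(cv2.imread("pics/w2.png"),(512,384),interpolation=cv2.INTER_AREA)[:,:,::-1]})
    now=rivets(c);print(ref);print(now)
    if len(ref)==len(now):print([np.round(tilt(c,a,b),1).tolist() for a,b in zip(ref,now)])
    cv2.imwrite("pics/wlast.png",c["pixels"][:,:,::-1])
E
python3 tilt.py
```

```text
[[209.9, 184.0], [212.6, 90.5], [254.2, 143.9], [288.4, 80.6], [300.9, 186.7]]
[[50.5, 54.0], [81.8, 7.0], [201.9, 191.5], [214.0, 107.3], [252.3, 158.1], [283.3, 98.2], [297.2, 199.3]]
```

```bash
sed -i 's/m\[235:\]=0/m[235:]=0;m[:,:150]=0;m[:,350:]=0/' tilt.py; python3 tilt.py
```

```text
[[209.9, 184.0], [212.6, 90.5], [254.2, 143.9], [288.4, 80.6], [300.9, 186.7]]
[[201.9, 191.4], [214.0, 107.2], [252.4, 158.0], [283.3, 98.2], [297.2, 199.1]]
[[25.1, 5.8], [89.0, 9.8], [52.6, 10.0], [95.5, 9.8], [23.0, 9.8]]
```

```bash
python3 -m jog '0 0.5 2.5 6 0;0 0.5 2.5 6 0;0 0.5 3 6 0;0 0 0 0 0'; python3 tilt.py
```

```text
time_s: 8.3
tcp_pos: [0.6209, -0.2769, 0.1643]
ee_rot: [[0.151, 0.989, 0.005], [0.988, -0.151, 0.015], [0.015, 0.002, -1.0]]
wrist_force: [0.2, -0.9, -4.3]
gripper_width: 0.57
gripper_force: 30.0
[[209.9, 184.0], [212.6, 90.5], [254.2, 143.9], [288.4, 80.6], [300.9, 186.7]]
[[202.7, 199.8], [215.7, 118.8], [252.2, 166.7], [281.0, 110.2], [285.1, 204.4]]
[[25.1, 12.2], [89.0, 16.2], [52.6, 16.0], [95.5, 16.2], [23.0, 13.5]]
```

```bash
python3 -m jog '0 0.7 3 5.5 0;0 0.7 3 5.5 0;0 0 0 0 0'; python3 tilt.py
```

```text
time_s: 8.72
tcp_pos: [0.6217, -0.273, 0.1751]
ee_rot: [[0.148, 0.989, 0.005], [0.989, -0.148, 0.018], [0.018, 0.002, -1.0]]
wrist_force: [-0.2, -0.7, -3.6]
gripper_width: 0.574
gripper_force: 30.0
[[209.9, 184.0], [212.6, 90.5], [254.2, 143.9], [288.4, 80.6], [300.9, 186.7]]
[[203.0, 204.6], [216.5, 125.4], [252.1, 171.8], [278.1, 116.8], [282.0, 208.7]]
[[25.1, 15.8], [89.0, 19.8], [52.6, 19.5], [95.5, 19.8], [23.0, 16.8]]
```

```bash
python3 -m jog '0 0.5 2 5 0;0 0 0 0 0;0 0 -10 -2 0;0 0 -15 0 0;0 0 -4 10 0'; python3 -m jog '0 0 0 14 3;0 6 8 14 6;0 12 20 14 8;0 13 22 4 8;0 13 23 0 8';python3 tilt.py
```

```text
time_s: 9.4
tcp_pos: [0.6211, -0.3019, 0.1863]
ee_rot: [[0.148, 0.989, 0.002], [0.989, -0.148, 0.02], [0.02, -0.001, -1.0]]
wrist_force: [-0.2, -0.0, -3.5]
gripper_width: 0.568
gripper_force: 30.0
time_s: 10.02
tcp_pos: [0.6666, -0.2276, 0.235]
ee_rot: [[-0.419, 0.908, -0.005], [0.908, 0.419, 0.018], [0.018, 0.004, -1.0]]
wrist_force: [-0.0, -0.2, -4.0]
gripper_width: 0.571
gripper_force: 30.0
[[209.9, 184.0], [212.6, 90.5], [254.2, 143.9], [288.4, 80.6], [300.9, 186.7]]
[[199.1, 195.3], [214.6, 7.6], [217.8, 118.0], [249.1, 164.6], [272.3, 200.8], [272.6, 111.2]]
```

```bash
python3 -m jog '0 13 23 0 8;0 13 23 0 8;0 13 23 0 8;0 13 23 0 8;0 13 23 0 8'; python3 -m jog '0 10 14 0 7;0 4 8 0 5;0 0 0 0 0;0 0 0 0 0';python3 tilt.py;  python3 - <<'E'
from h import *
print(r.sense()["joints"])
c=r.capture("scene");p=c["pixels"][100:300,180:440,::-1];p=cv2.resize(p,(520,400),interpolation=cv2.INTER_CUBIC)
w=cv2.imread("pics/wlast.png")[:,120:390]
cv2.imwrite("pics/s2.png",np.hstack([p,np.pad(w,((0,16),(0,0),(0,0)))]))
E
```

```text
time_s: 10.7
tcp_pos: [0.7315, -0.1122, 0.234]
ee_rot: [[-0.905, 0.426, -0.016], [0.426, 0.905, 0.01], [0.019, 0.002, -1.0]]
wrist_force: [0.1, 0.2, -3.9]
gripper_width: 0.57
gripper_force: 30.0
time_s: 11.2
tcp_pos: [0.7447, -0.0912, 0.2336]
ee_rot: [[-0.972, 0.234, -0.019], [0.234, 0.972, 0.006], [0.02, 0.001, -1.0]]
wrist_force: [-0.1, -0.4, -2.6]
gripper_width: 0.569
gripper_force: 30.0
[[209.9, 184.0], [212.6, 90.5], [254.2, 143.9], [288.4, 80.6], [300.9, 186.7]]
[[201.8, 184.9], [225.6, 110.3], [259.7, 154.4], [277.3, 107.9], [284.3, 188.3]]
[[26.2, 0.8], [90.2, 11.8], [53.8, 7.8], [96.7, 15.0], [24.2, 1.2]]
[   5.13426948   35.33234309   23.2539856    -0.4352375   -78.96040792
 -108.58775882]
```

View pics/s2.png

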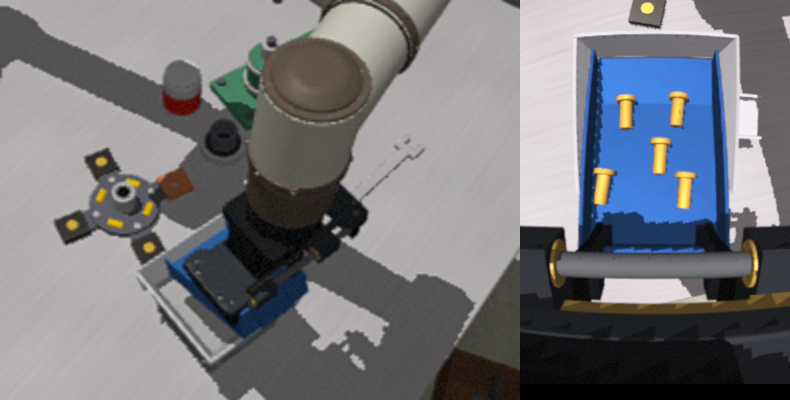

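```bash
python3 -m jog '0 0 0 -10 0;0 0 0 -16 0;0 0 0 -16 0;0 0 0 -12 0;0 -3 0.7 -4 0'; python3 -m jog '0 -5 1.2 -2 0;0 -6 1.4 0 0;0 -5 1.2 4 0;0 -5 1.2 6 0;0 -5 1.2 6 0'; python3 tilt.py; python3 -m jog '0 -5 1.2 6 0;0 -5 1.2 6 0;0 -5 1.2 5 0;0 -6 1.4 5 0;0 -6 1.4 5 0';python3 tilt.py
```

```text
time_s: 11.92
tcp_pos: [0.7412, -0.0899, 0.1733]
ee_rot: [[-0.972, 0.232, -0.022], [0.232, 0.973, 0.006], [0.022, 0.0, -1.0]]
wrist_force: [-0.1, 0.3, -4.1]
gripper_width: 0.569
gripper_force: 30.0
time_s: 12.55
tcp_pos: [0.7157, -0.0835, 0.1903]
ee_rot: [[-0.972, 0.232, -0.018], [0.232, 0.973, 0.006], [0.019, 0.002, -1.0]]
wrist_force: [1.3, -1.0, -2.9]
gripper_width: 0.572
gripper_force: 30.0
[[209.9, 184.0], [212.6, 90.5], [254.2, 143.9], [288.4, 80.6], [300.9, 186.7]]
[[201.7, 192.0], [226.9, 125.5], [245.9, 17.5], [259.3, 163.2], [275.9, 123.0], [283.4, 195.7]]
time_s: 13.22
tcp_pos: [0.6882, -0.0772, 0.2164]
ee_rot: [[-0.972, 0.232, -0.02], [0.232, 0.973, 0.006], [0.02, 0.001, -1.0]]
wrist_force: [0.8, -0.4, -4.5]
gripper_width: 0.567
gripper_force: 30.0
[[209.9, 184.0], [212.6, 90.5], [254.2, 143.9], [288.4, 80.6], [300.9, 186.7]]
[[224.6, 131.4], [246.6, 46.2], [264.7, 117.0], [277.7, 6.6], [296.5, 117.3]]
[[26.2, -10.0], [90.2, -10.0], [53.8, -10.0], [96.7, -10.0], [24.2, -10.0]]
```

```bash
python3 -m jog '0 -7 1.6 5 0;0 -7 1.6 4 0;0 -7 1.6 3 0;0 -7 1.6 3 0;0 -7 1.6 2 0';python3 tilt.py;  python3 -m jog '0 12 -2.8 2 0;0 14 -3.2 0 0;0 14 -3.2 0 0;0 0 0 0 0;0 0 0 0 0';python3 tilt.py; python3 - <<'E'
from h import *
c=r.capture("scene");p=c["pixels"][100:300,180:440,::-1];p=cv2.resize(p,(520,400),interpolation=cv2.INTER_CUBIC)
w=cv2.imread("pics/wlast.png")[:,120:390]
cv2.imwrite("pics/s3.png",np.hstack([p,np.pad(w,((0,16),(0,0),(0,0)))]))
E
```

```text
time_s: 13.9
tcp_pos: [0.6543, -0.0693, 0.2348]
ee_rot: [[-0.973, 0.232, -0.016], [0.232, 0.973, 0.005], [0.017, 0.002, -1.0]]
wrist_force: [4.0, -0.7, 0.5]
gripper_width: 0.572
gripper_force: 30.0
[[209.9, 184.0], [212.6, 90.5], [254.2, 143.9], [288.4, 80.6], [300.9, 186.7]]
[[227.4, 150.4], [235.0, 27.8], [247.0, 75.1], [260.5, 149.7], [276.9, 35.4], [293.2, 150.0]]
time_s: 14.58
tcp_pos: [0.6923, -0.0783, 0.2341]
ee_rot: [[-0.972, 0.233, -0.023], [0.232, 0.973, 0.006], [0.024, 0.001, -1.0]]
wrist_force: [-0.9, -0.0, -2.7]
gripper_width: 0.571
gripper_force: 30.0
[[209.9, 184.0], [212.6, 90.5], [254.2, 143.9], [288.4, 80.6], [300.9, 186.7]]
[[243.0, 117.9], [247.1, 47.3], [276.8, 9.5], [291.5, 119.9]]
```

View pics/s3.png

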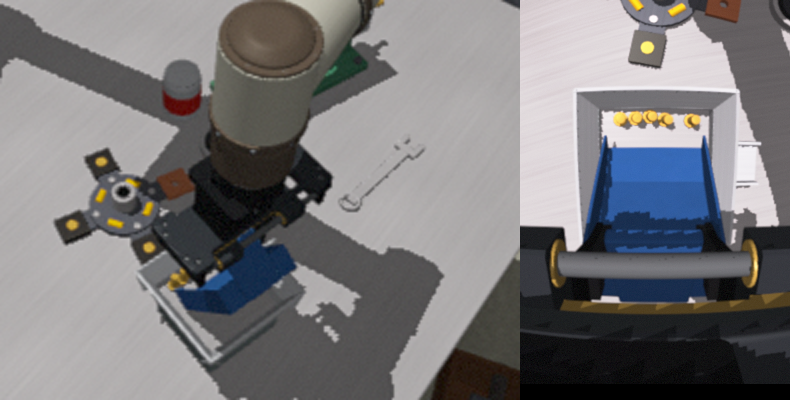

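```bash
python3 -m jog '0 4 -1 20 0;0 0 0 25 0;0 -20 -25 5 0;0 -30 -40 0 0;0 -30 -40 0 0'; python3 -m jog '0 -30 -40 0 0;0 -30 -40 0 0;0 -30 -40 0 0;0 -20 -17 -10 0;0 0 0 -30 0';python3 -m jog '0 0 0 -40 0;0 0 0 -30 0;0 0 0 -15 0;0 0 0 -6 0;0 0 0 -4 0'; python3 -c "
from station import r
print(r.sense()['moment'])"
```

```text
time_s: 15.3
tcp_pos: [0.6163, -0.1849, 0.2856]
ee_rot: [[-0.973, 0.231, -0.019], [0.231, 0.973, 0.006], [0.02, 0.001, -1.0]]
wrist_force: [0.5, 0.4, -3.1]
gripper_width: 0.571
gripper_force: 30.0
time_s: 15.92
tcp_pos: [0.5066, -0.3231, 0.2475]
ee_rot: [[-0.972, 0.235, -0.015], [0.235, 0.972, 0.004], [0.015, 0.0, -1.0]]
wrist_force: [0.2, -0.3, -3.7]
gripper_width: 0.573
gripper_force: 30.0
time_s: 16.55
tcp_pos: [0.5093, -0.322, 0.1522]
ee_rot: [[-0.973, 0.232, -0.015], [0.232, 0.973, 0.004], [0.016, 0.0, -1.0]]
wrist_force: [2.6, 1.9, 5.9]
gripper_width: 0.571
gripper_force: 30.0
[ 0.69408137 -0.21816523 -0.08423465]
```

```bash
python3 - <<'E'
from tilt import *
c=r.capture("wrist");cv2.imwrite("pics/wb.png",c["pixels"][:,:,::-1])
print(tilt(c,(254,55),(254,182),59.),tilt(c,(254,55),(254,103),59.))
for n in("wlast","wb"):
    im=cv2.imread(f"pics/{n}.png").astype(int);print(im[100:240:4,254].tolist())
E
```

```text
(np.float64(114.38273993112479), np.float64(57.74999999999999)) (np.float64(114.38273993112479), np.float64(22.75))
[[117, 114, 115], [116, 113, 116], [104, 99, 102], [86, 196, 245], [92, 209, 247], [68, 153, 204], [107, 104, 107], [221, 217, 225], [227, 225, 231], [225, 222, 228], [225, 222, 229], [225, 223, 230], [186, 113, 72], [185, 105, 55], [184, 106, 56], [181, 106, 54], [184, 106, 55], [183, 106, 55], [185, 107, 54], [184, 106, 55], [181, 103, 54], [160, 93, 51], [161, 93, 50], [162, 93, 50], [161, 92, 49], [162, 94, 49], [160, 92, 48], [163, 95, 51], [162, 94, 49], [160, 91, 49], [82, 49, 27], [78, 44, 24], [79, 47, 26], [119, 68, 35], [79, 45, 25]]
[[197, 194, 203], [195, 192, 202], [199, 196, 206], [195, 191, 200], [196, 192, 201], [198, 195, 204], [200, 196, 206], [196, 193, 202], [197, 195, 204], [199, 195, 205], [197, 194, 203], [195, 189, 197], [162, 92, 46], [162, 92, 46], [161, 92, 48], [159, 91, 46], [161, 90, 46], [164, 94, 47], [161, 92, 45], [162, 93, 47], [150, 87, 48], [139, 78, 39], [142, 80, 42], [144, 83, 44], [142, 83, 43], [141, 81, 41], [142, 81, 42], [141, 82, 43], [143, 83, 44], [139, 80, 41], [70, 39, 21], [70, 39, 25], [69, 40, 21], [70, 40, 24], [69, 40, 20]]
```

```bash
python3 -m jog '0 10 -2.4 -2 0;0 10 -2.4 -4 0;0 12 -2.9 -6 0;0 12 -2.9 -7 0;0 0 0 0 0'; python3 -m jog '0 11 -2.6 -8 0;0 11 -2.6 -9 0;0 9 -2.1 -10 0;0 9 -2.1 -11 0;0 0 0 0 0'; python3 - <<'E'
from tilt import *
c=r.capture("wrist");cv2.imwrite("pics/wb.png",c["pixels"][:,:,::-1])
im=c["pixels"][:,:,0].astype(int);print(im[20:200:4,254].tolist())
for v in range(60,180,20):print(v,tilt(c,(254,55),(254,v),59.)[1])
E
```

```text
time_s: 17.23
tcp_pos: [0.5566, -0.3334, 0.1329]
ee_rot: [[-0.973, 0.231, -0.011], [0.231, 0.973, 0.002], [0.011, -0.001, -1.0]]
wrist_force: [3.5, -0.2, 5.9]
gripper_width: 0.567
gripper_force: 30.0
time_s: 17.85
tcp_pos: [0.5909, -0.3411, 0.0905]
ee_rot: [[-0.972, 0.233, -0.024], [0.233, 0.973, 0.008], [0.025, 0.002, -1.0]]
wrist_force: [1.1, -0.1, -0.1]
gripper_width: 0.57
gripper_force: 30.0
[210, 212, 215, 213, 219, 219, 140, 64, 59, 63, 61, 63, 63, 63, 61, 61, 64, 62, 61, 59, 58, 60, 60, 61, 60, 62, 61, 63, 61, 61, 62, 64, 63, 65, 64, 65, 63, 65, 67, 65, 66, 66, 67, 64, 67]
60 2.5
80 12.000000000000002
100 21.25
120 30.5
140 39.25
160 48.25
```

```bash
python3 -m jog '0 7 -1.7 -9 0;0 6 -1.4 -10 0;0 5 -1.2 -10 0;0 3 -0.7 -9 0;0 0 0 0 0'; python3 tilt.py >/dev/null; python3 -m jog '0 0 0 -3 0;0 0 0 0 0'; python3 - <<'E'
from tilt import *
c=r.capture("wrist");im=c["pixels"].astype(int);print(im[0:100:3,254,2].tolist(),r.sense()["tcp_pos"])
E
```

```text
time_s: 18.52
tcp_pos: [0.6128, -0.3464, 0.0541]
ee_rot: [[-0.972, 0.232, -0.02], [0.232, 0.973, 0.006], [0.021, 0.001, -1.0]]
wrist_force: [-0.8, -0.7, -1.7]
gripper_width: 0.572
gripper_force: 30.0
time_s: 18.82
tcp_pos: [0.6135, -0.3466, 0.053]
ee_rot: [[-0.973, 0.232, -0.017], [0.232, 0.973, 0.005], [0.018, 0.001, -1.0]]
wrist_force: [1.0, 0.5, -0.1]
gripper_width: 0.572
gripper_force: 30.0
[215, 215, 177, 173, 173, 176, 175, 172, 170, 171, 171, 171, 172, 173, 175, 174, 174, 173, 173, 173, 176, 223, 224, 223, 223, 223, 223, 223, 224, 224, 221, 222, 221, 219] [ 0.61346184 -0.34664705  0.05301975]
```

```bash
python3 -m jog '0 0 0 -3 0;1 0 0 0 0;1 0 0 0 0;1 0 0 0 0;1 0 0 0 0'; python3 -m jog '1 0 0 30 0;1 0 0 50 0;1 0 0 50 0;1 0 0 50 0;1 0 0 0 0'; python3 - <<'E'
from tilt import *
c,p=shot("wrist");cv2.imwrite("pics/w5.png",c["pixels"][:,:,::-1]);print(p[0])
hsv=cv2.cvtColor(c["pixels"],cv2.COLOR_RGB2HSV);m=cv2.inRange(hsv,(100,120,30),(125,255,255));n,l,s,ce=cv2.connectedComponentsWithStats(m);i=1+s[1:,4].argmax();print(s[i])
k=cv2.approxPolyDP(cv2.findContours((l==i).astype(np.uint8),0,2)[0][0],4,True)[:,0];print(k.tolist());print(plane(c,k[:,0],k[:,1],.032,p).round(0).tolist(),rivets(c))
E
```

```text
time_s: 19.5
tcp_pos: [0.6126, -0.3465, 0.049]
ee_rot: [[-0.972, 0.232, -0.019], [0.232, 0.973, 0.006], [0.02, 0.001, -1.0]]
wrist_force: [0.0, 0.3, -0.2]
gripper_width: 0.932
gripper_force: 0.0
time_s: 20.12
tcp_pos: [0.6149, -0.3476, 0.2355]
ee_rot: [[-0.973, 0.232, -0.009], [0.232, 0.973, 0.001], [0.009, -0.001, -1.0]]
wrist_force: [-0.8, -0.6, -0.3]
gripper_width: 1.0
gripper_force: 0.0
[ 0.61486826 -0.34762344  0.23550697]
[  214    56    83   135 10448]
[[214, 56], [215, 176], [233, 177], [233, 189], [275, 190], [276, 177], [294, 177], [295, 56]]
[[461.0, -359.0], [604.0, -394.0], [610.0, -373.0], [625.0, -376.0], [638.0, -326.0], [622.0, -321.0], [627.0, -300.0], [483.0, -266.0]] []
```

```bash
python3 -m jog '1 -16 34 4 9;1 -18 38 4 10;1 -18 38 4 10;1 -18 38 0 10;1 -18 38 0 10'; python3 -m jog '1 -18 38 0 10;1 -18 38 0 10;1 -18 38 0 10;1 -19 36 0 1;1 0 0 0 0'; python3 - <<'E'
from h import *
s=r.sense();c,p=shot("wrist");print(p,s["joints"])
im=c["pixels"];cv2.imwrite("pics/w6.png",im[:,:,::-1])
hsv=cv2.cvtColor(im,cv2.COLOR_RGB2HSV)
m=cv2.inRange(hsv,(3,110,60),(14,220,255));n,l,s,ce=cv2.connectedComponentsWithStats(m)
for i in range(1,n):
    if s[i,4]>150:print("copper",s[i],ce[i],plane(c,*ce[i],.01,p))
m=cv2.inRange(hsv,(15,150,60),(30,255,255));n,l,s,ce=cv2.connectedComponentsWithStats(m)
for i in range(1,n):
    if s[i,4]>40:print("gold",s[i].tolist(),ce[i].round(1),plane(c,*ce[i],.013,p).round(1))
cv2.imwrite("pics/w6v.png",cv2.resize(im[:,:,::-1],(768,576),interpolation=cv2.INTER_CUBIC))
E
```

```text
time_s: 20.8
tcp_pos: [0.5232, -0.1592, 0.2395]
ee_rot: [[-0.81, -0.586, -0.02], [-0.586, 0.81, -0.01], [0.022, 0.004, -1.0]]
wrist_force: [0.3, 0.3, -0.7]
gripper_width: 1.002
gripper_force: 0.0
time_s: 21.42
tcp_pos: [0.45, -0.0091, 0.2402]
ee_rot: [[-0.394, -0.919, -0.011], [-0.919, 0.394, -0.018], [0.021, 0.003, -1.0]]
wrist_force: [0.6, -0.6, 0.6]
gripper_width: 1.003
gripper_force: 0.0
(array([ 0.45002073, -0.00909836,  0.24015028]), array([[-0.39432125, -0.91890211, -0.01138738],
       [-0.91873359,  0.39447103, -0.01792218],
       [ 0.02096072,  0.00339487, -0.99977454]])) [ 20.15950675   4.60384753 -21.74002306   0.81804899 -64.62488818
 -43.74741985]
copper [236 216  29  31 799] [249.94242804 231.67209011] [[485.36423756  64.61625357]]
gold [247, 100, 12, 13, 123] [252.5 106. ] [[414.9 -89.9]]
gold [223, 143, 17, 17, 144] [230.4 151.1] [[463.9 -47.8]]
gold [265, 144, 16, 17, 139] [272.4 151.9] [[414.7 -25.4]]
gold [181, 165, 12, 13, 126] [186.5 170.7] [[528.  -47.9]]
gold [91, 166, 15, 27, 168] [ 98.6 179.6] [[655.5 -91.7]]
gold [310, 168, 12, 12, 120] [315.5 173.6] [[372.8  23.2]]
gold [223, 184, 16, 16, 137] [230.5 191.1] [[485.6   0.7]]
gold [263, 185, 16, 16, 135] [270.4 192.3] [[437.7  23.1]]
gold [101, 192, 12, 25, 128] [106.4 205.8] [[663.4 -52.4]]
gold [94, 237, 21, 46, 412] [102.4 259.5] [[719.9  19.8]]
gold [393, 238, 20, 44, 349] [405.  259.3] [[281.4 209.1]]
gold [231, 280, 245, 34, 2070] [358.5 300.7] [[374.  246.4]]
gold [364, 363, 11, 21, 72] [370.4 371.5] [[390.2 440.1]]
```

```bash
python3 -m jog '1 0.2 -3.4 -40 -1.3;1 0 0 -60 0;1 0 0 -55 0;1 0 0 -40 0;1 0 0 -18 0'; python3 -m jog '1 0 0 0 0;0 0 0 0 0;0 0 0 0 0;0 0 0 0 0;0 0 0 0 0'; python3 -m jog '0 0 0 0 0;0 0 0 0 0;0 0 0 0 0'; python3 - <<'E'
import cv2,numpy as np
t=cv2.imread("pics/top0.png")[198:248,100:150];s=cv2.imread("pics/scene0.png")[85:160,285:350]
g=np.hstack([cv2.resize(t,(400,400),interpolation=cv2.INTER_CUBIC),cv2.resize(s,None,fx=6,fy=6,interpolation=cv2.INTER_CUBIC)[:400,:390]])
print(g.shape);cv2.imwrite("pics/anv.png",g)
E
```

```text
time_s: 22.1
tcp_pos: [0.4503, -0.0155, 0.0251]
ee_rot: [[-0.42, -0.907, -0.015], [-0.907, 0.42, -0.019], [0.024, 0.006, -1.0]]
wrist_force: [0.7, -0.0, 0.5]
gripper_width: 1.002
gripper_force: 0.0
time_s: 22.72
tcp_pos: [0.4522, -0.0138, 0.0288]
ee_rot: [[-0.418, -0.908, -0.008], [-0.908, 0.418, -0.017], [0.019, 0.0, -1.0]]
wrist_force: [-0.0, 0.2, 0.2]
gripper_width: 0.631
gripper_force: 0.0
time_s: 23.1
tcp_pos: [0.4514, -0.0139, 0.0282]
ee_rot: [[-0.419, -0.908, -0.011], [-0.908, 0.419, -0.018], [0.021, 0.002, -1.0]]
wrist_force: [-2.9, 1.5, 4.0]
gripper_width: 0.404
gripper_force: 30.0
(400, 790, 3)
```

View pics/anv.png

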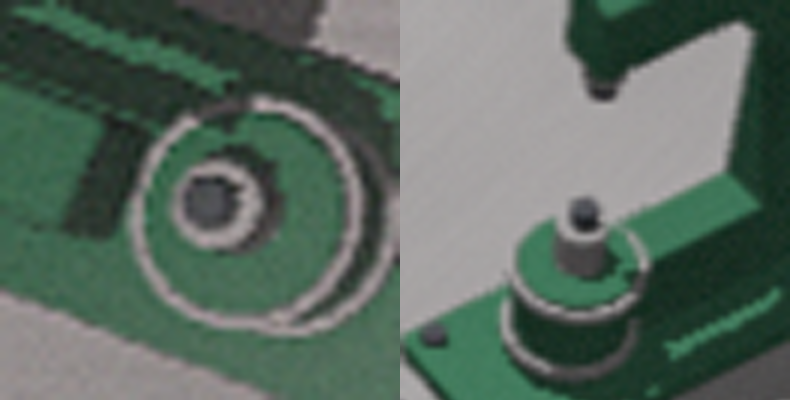

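```bash
python3 - <<'E'
from h import *
t=r.capture("top");s=r.capture("scene")
print("anvil top",plane(t,125.56,222.7,.125),"ring",plane(t,130.5,224,.086),"ram",plane(t,(217/8+100-.44),(204/8+198-.44),.113))
print("anvil scene",plane(s,315.4,119.1,.125),"upper",plane(s,318.3,100.4,.205),"ring scene",plane(s,(178/6+285-.42),(258/6+85-.42),.086))
# disc check of scene vs top, hopper-independent: copper pad in initial images
for n,c in(("top0",t),("scene0",s)):
    hsv=cv2.cvtColor(cv2.imread(f"pics/{n}.png"),cv2.COLOR_BGR2HSV);m=cv2.inRange(hsv,(3,110,60),(14,220,255));k,l,st,ce=cv2.connectedComponentsWithStats(m)
    for i in range(1,k):
        if 60<st[i,4]<400:print(n,st[i,4],plane(c,*ce[i],.01))
E
```

```text
anvil top [[483.17194489 304.93924068]] ring [[483.25769884 304.61520083]] ram [[483.2904352  305.92219001]]
anvil scene [[485.18472909 303.1810391 ]] upper [[486.99164259 301.38192782]] ring scene [[484.86628414 304.07617183]]
top0 78 [[971.24129555 289.63770022]]
top0 232 [[486.44663464  65.16912532]]
scene0 161 [[489.60334022  61.08466347]]
scene0 256 [[1117.03908209   71.84839634]]
scene0 115 [[1164.72456501   86.17957269]]
scene0 77 [[1092.46958754  -14.6059066 ]]
scene0 71 [[1128.87855306   -3.78911498]]
```

```bash
python3 -m jog '0 0 0 10 0;0 0 0 25 0;0 0 0 35 0;0 0 0 40 1;0 0 0 40 3'; python3 -m jog '0 0 0 5 2;0 0 0 0 0;0 0 0 0 0'; cat > disc.py <<'E'
from h import *
import sys
z=float(sys.argv[1])
for n in("top","wrist"):
    c,p=shot(n);hsv=cv2.cvtColor(c["pixels"],cv2.COLOR_RGB2HSV);im=c["pixels"]
    m=cv2.inRange(hsv,(15,110,50),(30,255,255));k,l,s,ce=cv2.connectedComponentsWithStats(m)
    print(n,[(s[i,4],s[i,2:4].tolist(),*plane(c,*ce[i],z+.013,p).round(1)) for i in range(1,k) if s[i,4]>12 and ce[i][1]<240])
    m=cv2.inRange(hsv,(3,110,50),(14,220,255));k,l,s,ce=cv2.connectedComponentsWithStats(m)
    print(" copper",[(s[i,4],*plane(c,*ce[i],z+.01,p).round(1)) for i in range(1,k) if s[i,4]>60])
s=r.sense();print(s["tcp_pos"],s["wrist_force"],s["moment"])
E
python3 disc.py 0.155
```

```text
time_s: 23.82
tcp_pos: [0.4509, -0.0142, 0.1787]
ee_rot: [[-0.353, -0.936, -0.01], [-0.935, 0.353, -0.018], [0.02, 0.003, -1.0]]
wrist_force: [0.5, 0.5, -7.0]
gripper_width: 0.408
gripper_force: 30.0
time_s: 24.2
tcp_pos: [0.4504, -0.0143, 0.181]
ee_rot: [[-0.322, -0.947, -0.012], [-0.946, 0.322, -0.019], [0.022, 0.006, -1.0]]
wrist_force: [0.0, -0.2, -6.9]
gripper_width: 0.403
gripper_force: 30.0
top [(np.int32(30), [6, 7], array([611.6, -23. ])), (np.int32(118), [23, 11], array([599.4, -69.2]))]
 copper [(np.int32(641), array([923. , 166.5])), (np.int32(85), array([896.6, 247.6]))]
wrist [(np.int32(671), [30, 29], array([422.8, -93.8])), (np.int32(117), [13, 16], array([551.5, -89.9])), (np.int32(701), [37, 37], array([466.1, -47.5])), (np.int32(702), [37, 38], array([416. , -30.8])), (np.int32(89), [11, 15], array([553.4, -79.2])), (np.int32(66), [8, 12], array([555. , -68.5])), (np.int32(77), [10, 13], array([557.8, -59.1])), (np.int32(86), [17, 7], array([368.3,   6.2])), (np.int32(60), [14, 5], array([526.1, -47.7]))]
 copper []
[ 0.45103    -0.01414597  0.18149659] [ 0.86465434  0.57798359 -6.55189004] [ 0.09652305 -0.00885366 -0.00862308]
```

```bash
python3 -m jog '0 0 15 0 0;0 1 35 0 0;0 1 45 0 0;0 1 45 0 0;0 1 35 0 0'; python3 -m jog '0 1 25 0 0;0 0.4 15 0 0;0 0 10 0 0;0 0 0 0 0;0 0 0 0 0'; python3 disc.py 0.153; python3 - <<'E'
from h import *
c=r.capture("scene");hsv=cv2.cvtColor(c["pixels"],cv2.COLOR_RGB2HSV);m=cv2.inRange(hsv,(3,110,40),(14,230,255));k,l,s,ce=cv2.connectedComponentsWithStats(m)
print([(s[i].tolist(),ce[i].round(1),*plane(c,*ce[i],.163).round(1)) for i in range(1,k) if s[i,4]>30 and ce[i][0]<380])
E
```

```text
time_s: 24.92
tcp_pos: [0.4558, 0.1636, 0.1828]
ee_rot: [[-0.32, -0.947, -0.008], [-0.947, 0.32, -0.018], [0.02, 0.001, -1.0]]
wrist_force: [0.5, -0.5, -6.5]
gripper_width: 0.405
gripper_force: 30.0
time_s: 25.55
tcp_pos: [0.4572, 0.2103, 0.1831]
ee_rot: [[-0.322, -0.947, -0.008], [-0.947, 0.322, -0.019], [0.021, 0.002, -1.0]]
wrist_force: [0.2, -0.1, -7.5]
gripper_width: 0.401
gripper_force: 30.0
top [(np.int32(30), [6, 7], array([612. , -22.9])), (np.int32(116), [23, 11], array([600. , -69.1])), (np.int32(47), [8, 10], array([473.8, 177. ]))]
 copper [(np.int32(638), array([923.8, 167.5])), (np.int32(81), array([897.4, 246.8]))]
wrist [(np.int32(25), [6, 5], array([559.4,  -7.4])), (np.int32(23), [4, 7], array([560.5,   3.2])), (np.int32(28), [5, 8], array([563.9,  14.6])), (np.int32(19), [3, 7], array([567.8,  35. ])), (np.int32(82), [23, 11], array([589.4,  51.5])), (np.int32(666), [30, 29], array([429.2, 130.3])), (np.int32(697), [37, 38], array([473.6, 177.7])), (np.int32(698), [37, 38], array([422.3, 194.8])), (np.int32(79), [17, 6], array([373.8, 232.3])), (np.int32(61), [15, 5], array([535.1, 177.7]))]
 copper []
[0.45731532 0.21034208 0.18328631] [ 1.16987128 -0.60689598 -6.76631699] [0.05145894 0.03527136 0.01588851]
[]
```

```bash
python3 -m jog '0 -1 5 0 0;0 0 4 0 0;0 0 2 0 0;0 0 0 -6 0;0 0 0 -6 0'; python3 -m jog '0 0 0 -5 0;0 0 0 -3 0;0 0 0 0 0;0 0 0 0 0;0 0 0 0 0'; python3 disc.py 0.133; python3 - <<'E'
from h import *
for n in("scene","top"):
    c=r.capture(n);cv2.imwrite(f"pics/{n}F.png",c["pixels"][:,:,::-1])
P=[]
for _ in range(6):r.capture("top");P.append(r.sense()["tcp_pos"])
print(np.mean(P,0),r.sense()["wrist_force"])
a=cv2.imread("pics/scene0.png").astype(int);b=cv2.imread("pics/sceneF.png").astype(int)
d=np.abs(a-b).sum(2)>60
print(d[95:130,295:340].astype(int).sum(), "\n".join("".join(".#"[x] for x in q) for q in d[92:135,285:345]))
E
```

```text
time_s: 26.32
tcp_pos: [0.4562, 0.222, 0.1706]
ee_rot: [[-0.321, -0.947, -0.008], [-0.947, 0.321, -0.019], [0.02, 0.002, -1.0]]
wrist_force: [-0.3, 0.2, -7.0]
gripper_width: 0.406
gripper_force: 30.0
time_s: 26.95
tcp_pos: [0.4565, 0.2222, 0.1635]
ee_rot: [[-0.321, -0.947, -0.007], [-0.947, 0.321, -0.018], [0.019, 0.001, -1.0]]
wrist_force: [0.4, 0.2, -5.8]
gripper_width: 0.409
gripper_force: 30.0
top [(np.int32(30), [6, 7], array([616.1, -22.7])), (np.int32(114), [23, 11], array([603.7, -69.9])), (np.int32(45), [7, 10], array([473.3, 189. ]))]
 copper [(np.int32(626), array([933.5, 170.6])), (np.int32(83), array([906.3, 253.2]))]
wrist [(np.int32(15), [3, 7], array([576. ,   5.7])), (np.int32(71), [10, 10], array([594.1,  48.8])), (np.int32(669), [30, 29], array([428.6, 142.2])), (np.int32(694), [37, 38], array([473. , 189.6])), (np.int32(704), [37, 38], array([421.6, 206.9])), (np.int32(76), [17, 6], array([373. , 244.2])), (np.int32(60), [14, 5], array([534.7, 189.7]))]
 copper []
[0.45649072 0.22219789 0.16343157] [ 0.22008161  1.31303173 -7.08463275] [0.10374945 0.07623261 0.06472372]
[0.45640789 0.22212877 0.16329356] [ 0.36444438 -0.3415509  -6.40280603]Traceback (most recent call last):
  File "<stdin>", line 9, in <module>
  File "<stdin>", line 9, in <genexpr>
  File "<stdin>", line 9, in <genexpr>
TypeError: string indices must be integers, not 'numpy.bool'
```

```bash
python3 -m jog '0 -0.3 0 -2 0;0 0 0 0 0;0 0 0 0 0'; python3 - <<'E'
from h import *
P=[]
for _ in range(6):
    c=r.capture("scene");P.append(r.sense()["tcp_pos"])
print(np.mean(P,0))
im=c["pixels"];hsv=cv2.cvtColor(im,cv2.COLOR_RGB2HSV);m=cv2.inRange(hsv,(2,70,25),(16,255,255))
a=cv2.imread("pics/scene0.png")[:,:,::-1].astype(int);d=np.abs(a-im).sum(2)>60
for v in range(94,136):print(v,"".join("C" if m[v,u] else ("#" if d[v,u] else ".") for u in range(280,350)))
f=192/np.tan(np.radians(c["fovy"]/2))
def pj(X):q=c["orientation"].T@(np.array(X)/1000-c["origin"]);return (q[:2]/q[2]*f+[c["cx"],c["cy"]]).round(1)
e=np.array([np.cos(np.radians(71.6)),np.sin(np.radians(71.6))]);g=np.array([-e[1],e[0]]);C=np.array([455.6,223.6])
print([pj([*(C+e*x+g*y),z]).tolist() for z in(133,143) for x,y in((64,21),(108,21),(108,-21),(64,-21))],pj([482.8,305,125]))
E
```

```text
time_s: 27.82
tcp_pos: [0.4561, 0.2221, 0.1612]
ee_rot: [[-0.321, -0.947, -0.007], [-0.947, 0.321, -0.019], [0.02, 0.001, -1.0]]
wrist_force: [-0.2, -0.1, -6.6]
gripper_width: 0.404
gripper_force: 30.0
[0.45613532 0.22214213 0.16129273]
94 ###################################...................................
95 #C################################....................................
96 C#################################....................................
97 #C################################....................................
98 ##################################....................................
99 #################################.....................................
100 #################################.....................................
101 ####C#############################....................................
102 #######C##########################....................................
103 ##################################....................................
104 ###################################...................................
105 ####################################....
[... 1723 characters left out ...]
....######......................
129 ################################.........######.......................
130 #################################........##...........................
131 ###################################....####...........................
132 .##########################################...........................
133 ###########################################...........................
134 #############################################.........................
135 ########################.###################..........................
[[305.5, 115.2], [317.1, 109.5], [325.3, 117.9], [313.7, 123.7], [305.8, 112.9], [317.4, 107.2], [325.7, 115.5], [314.0, 121.4]] [315.1 118.4]
```

```bash
python3 -c "
from station import r
print(r.sense()['joint_velocities'].round(2)); print(r.finish_job())"
```

```text
[-0.13 -0.06 -0.04 -0.01 -0.07 -0.09]
the job is handed in; nothing more can be done
None
```

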